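Set the handpiece drive's large dial to its mark

ROBOT

A 7-joint arm with a two-finger parallel gripper is mounted at the origin on a cart in front of the work surface, level with it; the furniture and walls round the work are solid. World frame = base frame: x ahead of the robot, y to its left, z up, the work surface at z = 0. Lengths are in m, angles in rad, forces in N, time in s.
With the tool pointing down it reaches from about 0.35 to 0.9 m from the base axis. Payload 7.2 kg.
Tool frame: the origin (TCP) lies on the centre line of the jaws, within the pads' length; the fingertips stand 11 mm ahead of it and the grasp point (between the pads) lies 8 mm behind it (arm.nose_length is the distance from the TCP to the fingertips, in m); z points along the fingers, y is the line along which they close (so a half turn about z gives the same grasp; the last joint's range is limited). The gripper opens to 88 mm and grips with 3 to 60 N. Pads are 20 mm wide; open, the fingers measure 115 mm over their backs; the gripper's body (75 mm by 178 mm) begins 61 mm behind the grasp point.
Start: joints at [-1.22, 0.411, -0.013, 1.596, 0.006, 1.134, -0.082], TCP at [0.254, 0.571, 0.234] pointing down, gripper open.
Joint ranges: [-2.95, 2.95], [-0.29, 1.99], [-1.47, 1.44], [0.14, 2.54], [-1.03, 4.17], [0.13, 1.85], [-2.86, 2.86]. Speed limits (rad/s): [2.39, 2.39, 3.01, 3.01, 3.14, 3.14, 3.14].

INTERFACE

Orientations are given as [roll, pitch, yaw] about the fixed x, y, z axes, in that order (R = Rz(yaw) Ry(pitch) Rx(roll)).
In Python, from workcell import arm gives the robot as it stands.
- The arm moves only by the tool drive_tool, never from a script. Its argument "steps" is a list that holds one entry, the list of rows, each a list of 7 numbers: the shift along the tool's x, y, z in mm, then the turn, a rotation vector about the tool's x, y, z in rad, then the closure, from 0 (fully open) to 1 (shut). In form: [[[tx, ty, tz, rx, ry, rz, jaw], ...]]. A call has 1 to 12 rows; each row is the pose to reach, as a shift and turn from the pose commanded when the call began, along the tool's axes at that moment; what a row does not reach only later rows make up. A row lasts 1/12 s, in which the tool goes at most 41.7 mm and 7.16 degrees, less where a joint would pass 70% of its speed; a pose out of reach is approached as far as the arm can. A call with a gripper value outside its range is refused whole. The fingers move at their own pace and stop on an object; "grip_force" is the grip in N (left out, the last holds). Time passes only in rows, so rows that repeat a pose let the fingers close. It gives the time, the measured TCP pose, the force, the opening and the grip force at its end, in the units of the state.
- arm.read_state(): the state, without advancing time (a new reading comes with each control period).
- arm.grab_frame(name): name is "scene" or "top"; returns the picture (400x640x3 uint8, blue, green, red); there is no depth.
- arm.camera_info(name): a dict with "fx", "fy", "cx", "cy" (pixels), "T" (4x4, takes a point from camera to world coordinates). Camera axes: x right, y up, looking along -z (the intrinsics and any distortion apply to the point x, -y, -z); pixel columns grow to the right and rows downward; lengths in m; the calibration is good to about 2 mm. A picture is of the moment at which its call begins. camera_info takes no time and is no camera call.
- arm.sign_off(): hands the job in; it is judged then, once.
The state is a dict: "clock": time; "joints": joint angles; "qd": joint speeds; "joint_torque": joint torques, N m; "position": TCP position; "orientation": TCP orientation; "force": force on the tool from outside, world axes, zero at the start; "moment": the same for the moment, N m; "finger_gap": finger opening in m; "finger_force": force on a finger pad.
Only numpy, scipy, OpenCV 4.12 (cv2) and the standard library are available. Lean on these libraries where they do the work, as an engineer would, in place of code of your own. Each camera call takes 0.05 s, during which the arm holds its last target. There are 200 camera calls.

TASK

On the white control unit of the dental handpiece, turn the larger of the two dials until the white pointer line on its grip points at the raised tab on that dial's metal collar, then let go. Leave the smaller dial as it is set.

Things in the scene. Friction and masses are not known exactly. Their poses are not given: they have to be found in the camera images.
- large_collar: Fixed aluminium disc, 92 mm across, 4 mm thick, under the larger dial on the control unit (fixed white housing 170 x 250 x 60 mm high; rear: a handpiece in a rest, 34 mm above the housing). Origin: centre of the disc's underside, on the dial's upright axis, on the housing's top. +x points to the raised tab (black rib 14 x 8 mm, 5 mm high, 38 mm from the axis, its top below the bar grip), z up.
- large_dial (a joint): Turn of the larger dial, rad, positive anticlockwise from above; 0 = pointer at the tab; pointer direction = collar's yaw + this. Starts 0.6 to 1.3 rad clockwise of the tab (-1.3 to -0.6). Stiff (0.05 N m friction), stays where left, no stop at the tab; end stops -2.4 and 1.2. Black bar grip on a round grey 52 mm skirt.
- large_pointer (a point): Top of the pointer end of the larger dial's bar grip, 23 mm from the axis, 40 mm above the collar's origin. The bar is 46 mm long along the pointer direction, 14 mm wide, centred on the axis; its flat sides reach from 10 to 40 mm above the collar's origin. A white line runs from the middle of its top to this end and out over the skirt.
- small_pointer (a point): Top of the pointer end of the smaller dial's bar grip, 15 mm from that dial's axis, 28 mm above the housing's top. Same looks, but skirt 34 mm, collar 64 mm across, bar 30 x 10 mm, 18 mm high. It stands about 125 mm beside the larger dial, to its left or right, turns as easily and has to stay as it is.

How it is judged:
At the end, for the whole second after the job is handed in: The larger dial's pointer is within 0.18 rad (about 10 degrees) of the tab on its collar, either side, and the smaller dial's pointer is within 4 mm of where it was (value of joint large_dial between -0.18 and 0.18 rad and distance of small_pointer from where it was at the start of the episode below 0.004 m); the robot touches nothing.
It fails at once if the smaller dial is turned (its pointer moves more than 6 mm) (distance of small_pointer from where it was at the start of the episode above 0.006 m).
It also fails if it takes over 29 s, if anything falls off the work surface, if the arm or the gripper's body presses on something with over 40 N, if the wrist force passes 120 N, or if a joint passes its speed limit or range.

## Working session

There is one attempt and no reset: what is moved stays moved. The work goes in short steps, Python scripts to look and compute and a tool call to move; the robot and the scene stay as the last step left them, time stands still between calls to the robot, and variables do not carry over. Pictures are saved under pics/ and viewed, at most 10 in all, crops included, and the job is handed in when it is done.

Besides the shell and the picture viewer there is one more tool, called after "Call:" as name([rows], argument=value, ...), one row to a line, values as JSON. drive_tool: Moves the arm, as the interface text tells. Its arguments: {"type":"object","properties":{"steps":{"type":"array"},"grip_force":{"type":"number"}},"required":["steps"]}

```bash
mkdir -p pics; python3 - <<'E'
from workcell import arm
import cv2
for n in("scene","top"):
    cv2.imwrite(f"pics/{n}0.png",arm.grab_frame(n)); c=arm.camera_info(n); print(n,c)
s=arm.read_state();print(s["position"],s["orientation"],s["clock"],arm.nose_length)
E
```

```text
scene {'fx': 406.91427894762666, 'fy': 406.91427894762666, 'cx': 323.19112086053957, 'cy': 202.2277612327647, 'T': array([[ 0.59266507,  0.37024173, -0.71531055, -0.05701068],
       [-0.80543969,  0.27670281, -0.52412066, -0.42021214],
       [ 0.0038771 ,  0.88676751,  0.46219948,  0.4926266 ],
       [ 0.        ,  0.        ,  0.        ,  1.        ]])}
top {'fx': 508.89358117830403, 'fy': 508.89358117830403, 'cx': 317.9108519457372, 'cy': 190.52844142278263, 'T': array([[-0.01800572,  0.9972601 , -0.07175022,  0.46656568],
       [-0.99962845, -0.01942429, -0.01912242,  0.01895637],
       [-0.02046373,  0.07137925,  0.99723931,  0.97350468],
       [ 0.        ,  0.        ,  0.        ,  1.        ]])}
[0.25400716 0.57057095 0.23290146] [-3.14014882e+00  9.38737481e-05  2.72283982e+00] 0.1 0.011
```

View pics/top0.png

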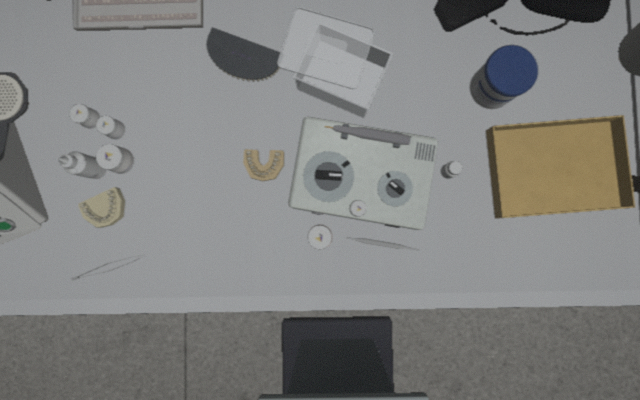

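View pics/scene0.png

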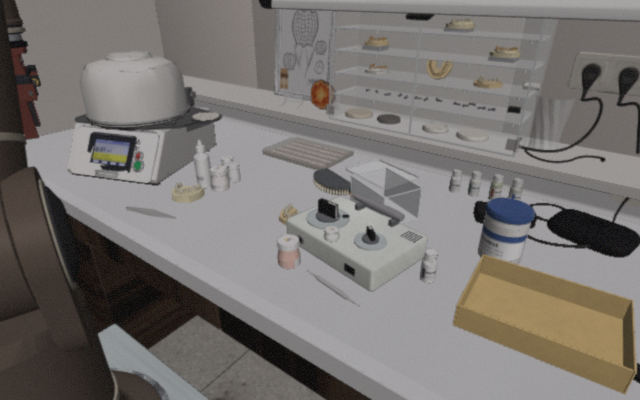

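The unit is at about (365,172) in the top view, with the large dial at (328,175) and the small one at (395,188). A jar lies near (357,208). I'll zoom in.

```bash
python3 - <<'E'
import cv2
i=cv2.imread("pics/top0.png")[110:235,280:445]
cv2.imwrite("pics/c0.png",cv2.resize(i,None,fx=4.8,fy=4.8,interpolation=cv2.INTER_CUBIC))
E
cat > h.py <<'E'
import numpy as np
from workcell import arm
def ray(n,u,v,z):
    c=arm.camera_info(n);T=c["T"]
    d=T[:3,:3]@np.array([(u-c["cx"])/c["fx"],-(v-c["cy"])/c["fy"],-1]);o=T[:3,3]
    return o+d*(z-o[2])/d[2]
E
```

```text
(no output)
```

View pics/c0.png

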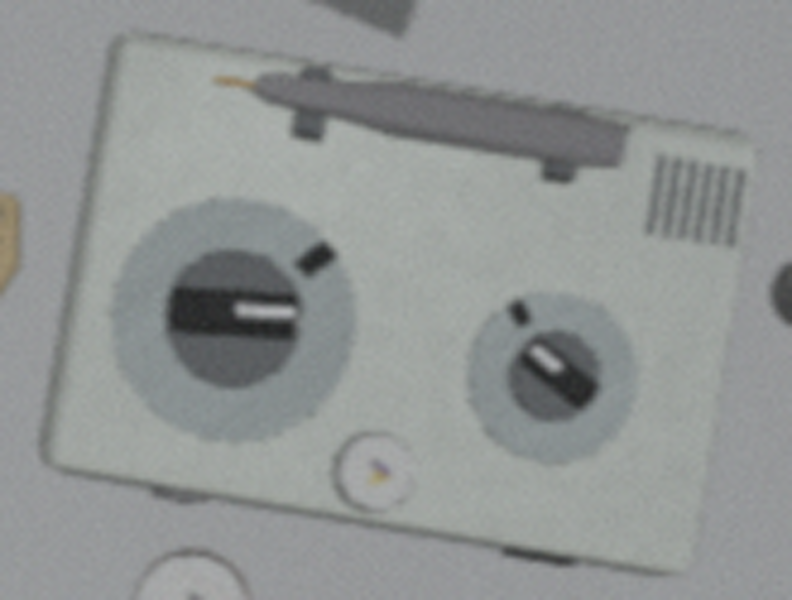

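The crop shows the large collar centre at (233,320), its tab at (316,257), and the white line from (235,311) to (296,312). A small jar stands on the housing at (376,472), clear of the finger sweep.

```bash
python3 - <<'E'
from h import *
from scipy.spatial.transform import Rotation as R
p=lambda x,y,z:ray("top",280+x/4.8-.4,110+y/4.8-.4,z)
c=p(233,320,.064);t=p(316,257,.069);b=p(233,312,.1);a0=p(172,310.5,.1);a1=p(297,314,.1)
l0=p(237,311,.1);l1=p(296,312,.1)
an=lambda d:np.arctan2(d[1],d[0])
print(c,b,t,"tab",an(t-c),np.linalg.norm(t-c),"bar",an(a1-a0),np.linalg.norm(a1-a0),"line",an(l1-l0))
print("jar",p(376,472,.09),"small",p(552,378,.08))
s=arm.read_state();Rt=R.from_euler("xyz",s["orientation"])
ctr=(c+b)/2
print("ctr",ctr,"tool axes",Rt.as_matrix().round(3))
print("shift mm to z .16",1000*Rt.inv().apply(np.array([ctr[0],ctr[1],.16])-s["position"]))
ya=Rt.as_matrix()[:,1];print("tool y yaw",an(ya),"joint7",s["joints"][6],"gap",s["finger_gap"])
E
```

```text
[0.55730739 0.01756924 0.064     ] [0.55660222 0.01756801 0.1       ] [ 0.57974899 -0.01377282  0.069     ] tab -0.9493983436708218 0.03887093971526989 bar -1.6190471567852147 0.04491383508592089 line -1.607958552722164
jar [ 0.49853065 -0.03295333  0.09      ] small [ 0.53206361 -0.09862905  0.08      ]
ctr [0.55695481 0.01756863 0.082     ] tool axes [[-0.914  0.407 -0.001]
 [ 0.407  0.914 -0.001]
 [-0.    -0.001 -1.   ]]
shift mm to z .16 [-501.62770416 -381.93043528   73.50007589]
tool y yaw 1.1520433618659172 joint7 -0.08219440573636042 gap 0.08731738828226832
```

Call:
drive_tool([
  [[-42,-32,0,0,0,0.1,0.2],[-84,-64,0,0,0,0.2,0.4],[-125,-95,0,0,0,0.3,0.5],[-167,-127,0,0,0,0.4,0.5],[-209,-159,0,0,0,0.5,0.5],[-251,-191,0,0,0,0.6,0.5],[-293,-223,0,0,0,0.7,0.5],[-334,-255,0,0,0,0.8,0.5],[-376,-286,0,0,0,0.9,0.5],[-418,-318,0,0,0,1.0,0.5],[-460,-350,0,0,0,1.1,0.5],[-501,-382,0,0,0,1.19,0.5]],
], grip_force=20)

```text
clock: 1.1
position: [0.4948, 0.1305, 0.2337]
orientation: [-3.142, -0.0, 1.528]
force: [0.8, -0.5, -0.4]
finger_gap: 0.0438
finger_force: 0.0
```

```bash
cat >> h.py <<'E'
from scipy.spatial.transform import Rotation as R
def go(x,y,z,yaw):
    s=arm.read_state();Rt=R.from_euler("xyz",s["orientation"]);ya=Rt.as_matrix()[:,1]
    a=np.arctan2(ya[1],ya[0])
    print(s["clock"],s["position"].round(4),"tilt",(Rt.as_matrix()[:,2]).round(3),"gap",s["finger_gap"],"F",s["force"],"j7",s["joints"][6])
    print("shift",(1000*Rt.inv().apply(np.array([x,y,z])-s["position"])).round(1),"rz",a-yaw)
E
python3 -c "
from h import *
go(.557,.0176,.16,-.043)"
```

```text
1.1 [0.4948 0.1305 0.2337] tilt [-0.  0. -1.] gap 0.04379375139703876 F [ 0.84874594 -0.52658631 -0.43774885] j7 -0.28649063853221013
shift [-110.2   67.    73.6] rz 0.00016456417660437594
```

Call:
drive_tool([
  [[-30,18,20,0,0,0,0.5],[-60,36,40,0,0,0,0.5],[-85,52,57,0,0,0,0.5],[-100,61,67,0,0,0,0.5],[-107,65,72,0,0,0,0.5],[-107,65,72,0,0,0,0.5],[-107,65,72,0,0,0,0.5]],
])

```text
clock: 1.68
position: [0.5549, 0.0238, 0.1616]
orientation: [-3.141, -0.0, 1.533]
force: [-0.9, 0.1, 0.5]
finger_gap: 0.0441
finger_force: 0.0
```

```bash
python3 -c "
from h import *
import cv2
go(.557,.0176,.089,-.043)
i=arm.grab_frame('scene')[140:290,260:440]
cv2.imwrite('pics/s1.png',cv2.resize(i,None,fx=4,fy=4,interpolation=cv2.INTER_CUBIC))"
```

```text
1.6833 [0.5549 0.0238 0.1616] tilt [-0.001  0.    -1.   ] gap 0.04414421896863503 F [-0.8827604   0.08051205  0.53101514] j7 0.028559858242375884
shift [-6.1  2.4 72.6] rz 0.004929389395245308
```

View pics/s1.png

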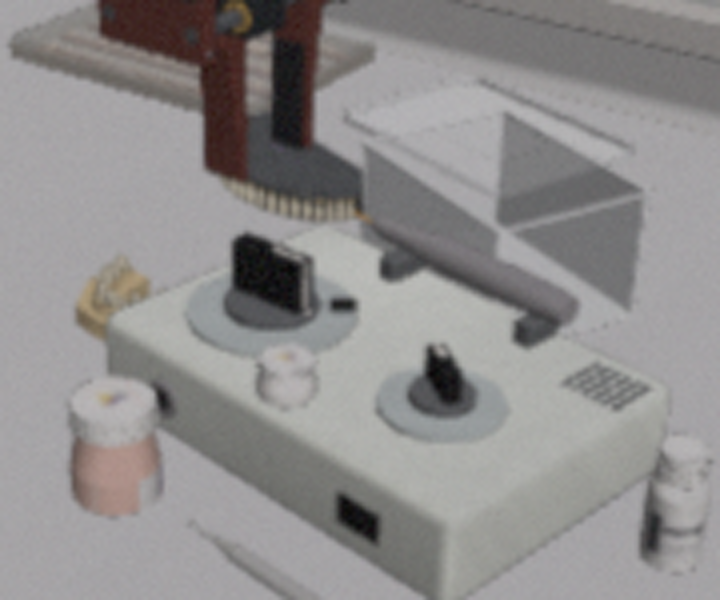

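The jaws straddle the bar, and the jar on the housing is about 25 mm tall and out of the way. I'll centre, go down and grip.

Call:
drive_tool([
  [[-6,2,15,0,0,0,0.5],[-6,2,35,0,0,0,0.5],[-6,2,55,0,0,0,0.5],[-6,2,68,0,0,0,0.5],[-6,2,75,0,0,0,0.5],[-6,2,75,0,0,0,0.5],[-6,2,75,0,0,0,0.65],[-6,2,75,0,0,0,0.75],[-6,2,75,0,0,0,1],[-6,2,75,0,0,0,1],[-6,2,75,0,0,0,1],[-6,2,75,0,0,0,1]],
])

```text
clock: 2.73
position: [0.5584, 0.0172, 0.0874]
orientation: [3.139, -0.0, 1.533]
force: [3.7, 1.3, 1.5]
finger_gap: 0.0141
finger_force: 20.0
```

```bash
python3 -c "
from h import *
go(.557,.0176,.086,-.949+np.pi/2)"
```

```text
2.7333 [0.5584 0.0172 0.0874] tilt [ 0.003  0.    -1.   ] gap 0.014077158123500254 F [3.74601053 1.27128407 1.49879701] j7 0.09455384967148225
shift [ 0.4 -1.5  1.4] rz -0.6599264624344923
```

Call:
drive_tool([
  [[0,0,0,0,0,-0.1,1],[0,0,0,0,0,-0.2,1],[0,0,0,0,0,-0.3,1],[0,0,0,0,0,-0.4,1],[0,0,0,0,0,-0.5,1],[0,0,0,0,0,-0.58,1],[0,0,0,0,0,-0.64,1],[0,0,0,0,0,-0.66,1],[0,0,0,0,0,-0.66,1],[0,0,0,0,0,-0.66,1],[0,0,0,0,0,-0.66,1]],
])

```text
clock: 3.65
position: [0.5588, 0.0173, 0.0874]
orientation: [3.138, 0.002, 2.192]
force: [5.7, 1.0, 0.3]
finger_gap: 0.0135
finger_force: 20.0
```

```bash
python3 -c "
from h import *
go(.557,.0176,.086,-.949+np.pi/2)"
```

```text
3.65 [0.5588 0.0173 0.0874] tilt [ 0.004  0.    -1.   ] gap 0.013539521810604714 F [5.74486945 0.99755493 0.33029949] j7 0.645565958062646
shift [ 1.3 -1.3  1.4] rz -0.0006492934940439676
```

Now release, rise, and back away toward the robot's side so the top camera can see.

Call:
drive_tool([
  [[0,0,0,0,0,0,0.6],[0,0,0,0,0,0,0.5],[0,0,0,0,0,0,0.5],[0,0,0,0,0,0,0.5],[0,0,-12,0,0,0,0.5],[0,0,-40,0,0,0,0.5],[0,0,-75,0,0,0,0.5],[0,0,-115,0,0,0,0.5],[0,0,-140,0,0,0,0.5]],
])

```text
clock: 4.4
position: [0.5577, 0.0167, 0.2311]
orientation: [3.139, 0.002, 2.192]
force: [1.0, 0.9, -0.2]
finger_gap: 0.044
finger_force: 0.0
```

```bash
python3 -c "
from h import *
go(.40,.25,.23,-.949+np.pi/2)"
```

```text
4.4 [0.5577 0.0167 0.2311] tilt [ 0.003  0.    -1.   ] gap 0.04400070444203573 F [ 1.00230519  0.87259757 -0.24730003] j7 0.5936657046530014
shift [281.6   7.6   0.7] rz -0.0005775470905390323
```

Call:
drive_tool([
  [[30,0,0,0,0,0,0.5],[70,0,0,0,0,0,0.5],[110,0,0,0,0,0,0.5],[150,0,0,0,0,0,0.5],[190,0,0,0,0,0,0.5],[225,0,0,0,0,0,0.5],[255,0,0,0,0,0,0.5],[275,0,0,0,0,0,0.5],[280,0,0,0,0,0,0.5],[280,0,0,0,0,0,0.5]],
])

```text
clock: 5.23
position: [0.3932, 0.2455, 0.2273]
orientation: [3.141, -0.0, 2.196]
force: [-0.4, -0.4, -0.2]
finger_gap: 0.0439
finger_force: 0.0
```

```bash
python3 -c "
from h import *
import cv2
i=arm.grab_frame('top')[110:235,280:445]
cv2.imwrite('pics/c1.png',cv2.resize(i,None,fx=4.8,fy=4.8,interpolation=cv2.INTER_CUBIC))"
```

```text
(no output)
```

View pics/c1.png

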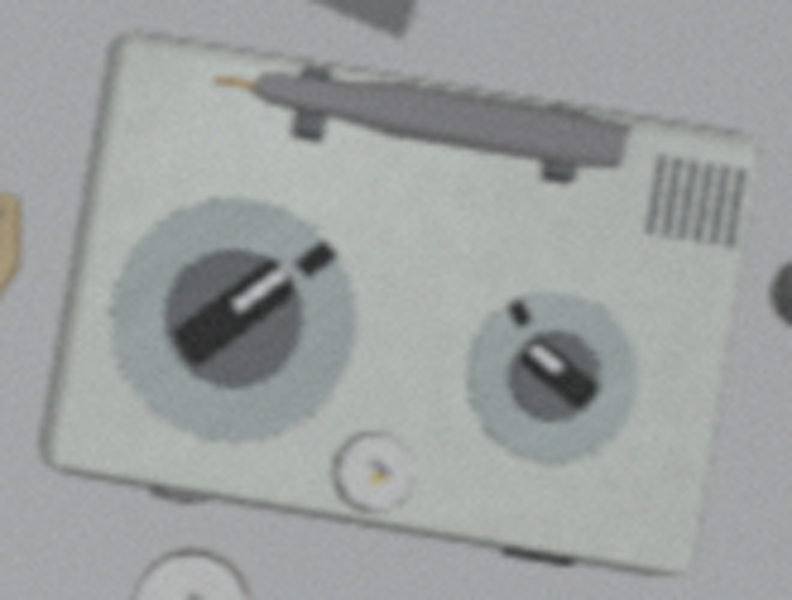

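The line from (237,304) to (288,272) now points at the tab at (316,257), within about 3–5 degrees. The small dial at (555,375) looks unchanged and the arm is clear.

```bash
python3 -c "
from workcell import arm
print(arm.sign_off())"
```

```text
the job is handed in; nothing more can be done
None
```

I turned the larger dial to its tab (within about 3–5° in the final picture), left the smaller dial as it was, moved the arm clear, and handed the job in at about 5.3 s; the hand-in did not report the verdict.

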